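# Nest the measuring cups and hold the storage bin's lid up

## Robot

A 7-joint arm with a two-finger parallel gripper is mounted at the origin on a cart in front of the work surface, level with it; the furniture and walls round the work are solid. World frame = base frame: x ahead of the robot, y to its left, z up, the work surface at z = 0. Lengths are in m, angles in rad, forces in N, time in s.
With the tool pointing down it reaches from about 0.4 to 0.875 m from the base axis. Payload 19.3 kg.
Tool frame: the origin (TCP) lies at the very end of the fingers, on their centre line; the grasp point (between the pads) lies 19 mm behind it (arm.pinch_z is the distance from the TCP to the grasp point, in m); z points along the fingers, y is the line along which they close (so a half turn about z gives the same grasp; the last joint's range is limited). The gripper opens to 85 mm and grips with 20 to 120 N. Pads are 22 mm wide; open, the fingers measure 114 mm over their backs; the gripper's body (76 mm by 85 mm) begins 54 mm behind the grasp point. The pads swing forward as they close: fully open they stand 13 mm farther back than shut.
Start: joints at [-1.413, 0.521, -0.036, 1.599, 0.021, 1.021, -0.113], TCP at [0.141, 0.609, 0.231] pointing down, gripper open.
Joint ranges: [-2.91, 2.91], [-0.3, 2.13], [-1.5, 1.42], [0.17, 2.43], [-1.26, 4.41], [0.16, 1.93], [-2.52, 2.52]. Speed limits (rad/s): [1.89, 1.89, 2.39, 2.39, 3.01, 3.01, 3.01].

## Interface

Orientations are given as a rotation vector (axis times angle).
In Python, from rig import arm, capture, order, nets gives the robot as it stands.
- The arm moves only by the tool apply_moves, never from a script. Its argument "steps" is a list of rows, each a list of 5 numbers: the opening, from -1 (shut) to 1 (fully open), then the shift along the tool's x, y, z in mm, then the turn about the tool's z in rad. In form: [[jaw, x, y, z, roll], ...]. A call has 1 to 20 rows; each row shifts and turns the commanded pose from where the row before left it, along the tool's axes as they then stand; what a row does not reach is not made up. A row lasts 1/8 s, in which the tool goes at most 62.5 mm and 10.7 degrees, less where a joint would pass 70% of its speed; a pose out of reach is approached as far as the arm can. A call with a gripper value outside its range is refused whole. The fingers move at their own pace and stop on an object; the grip force is fixed at half the most. Time passes only in rows, so rows that do not move let the fingers close. It gives the time, the measured TCP pose, the force, the opening and the grip force at its end, in the units of the state.
- arm.get_state(): the state, without advancing time (a new reading comes with each control period).
- capture(name): name is "scene" or "top" or "wrist"; returns a dict with "pixels" (400x640x3 uint8, red, green, blue), "z_map" (400x640 float32, m along the optical axis (not along the pixel's ray), 0 where there is no reading), "K" (3x3 intrinsics, pixels), "eye" and "orientation" of the camera in the world; the wrist camera has in their place "mount" (4x4, takes a point from camera to tool coordinates, whose origin is the TCP and whose axes are the flange's). Camera axes: x right, y down, z forward; pixel columns grow to the right and rows downward; lengths in m; the calibration is good to about 2 mm. The wrist camera is an equidistant fisheye: a pixel r from the principal point sees the ray r / f radians off the axis. A picture is of the moment at which its call begins: read the wrist's pose just before it.
- order.hand_in(): hands the job in; it is judged then, once.
Trained networks look in a picture, given as the dict that the camera call returned (one of the last four; its "shot" number tells which), for a name from the list of things; names that differ only in an ending like _2 or _b are one class to them, and where a whole thing is asked for, a point or a joint stands for the part that bears it (a point fixed in the world has none). Each returns a list of dicts, best first, with "p" (0 to 1); they miss things now and then, are a little off and sometimes report something else, mostly with a low value. They report only what shows in the picture. A call takes as long as a camera call.
- nets.masks_of(picture, query): "pixels" (400x640 bool, what is visible of it) and "xy" ([column, row] in pixels, amid what is visible of it).
The state is a dict: "clock": time; "qpos": joint angles; "joint_velocities": joint speeds; "joint_efforts": joint torques, N m; "position": TCP position; "orientation": TCP orientation; "ft_force": force on the tool from outside, world axes, zero at the start; "ft_torque": the same for the moment, N m; "width": finger opening in m; "finger_force": force on a finger pad.
Only numpy, scipy, OpenCV 4.12 (cv2) and the standard library are available. Lean on these libraries where they do the work, as an engineer would, in place of code of your own. Each camera call takes 0.05 s, during which the arm holds its last target. There are 200 camera calls.

## Task

I am putting the three measuring cups away in the lidded storage bin: nest them for me, the middle one in the largest and the smallest in the middle one, left standing upright on the worktop. Then lift the bin's lid to 60 degrees from shut and finish while holding it there, because it drops shut if let go and I need both hands to put the stack in. Leave the other things on the worktop where they are.

Things in the scene. Friction and masses are not known exactly. Their poses are not given: they have to be found in the camera images.
- cup_large: largest of three steel measuring cups, 0.14 kg: rim 92 mm, base 84 mm across outside, 54 mm high, wall 2, floor 3 mm. Origin: centre of the underside, z up. A straight flat handle (12 mm wide, 5 thick, 60 long) leaves the rim along the cup's +x, rising outward at 30 degrees; take it from above by its sides. Starts upright on the worktop
- cup_medium: middle of three steel measuring cups, about 0.10 kg: rim 74 mm, base 66 mm across outside, 52 mm high, wall 2, floor 3 mm. Origin: centre of the underside, z up. A straight flat handle (12 mm wide, 5 thick, 60 long) leaves the rim along the cup's +x, rising outward at 30 degrees; take it from above by its sides. Starts upright on the worktop
- cup_small: smallest of three steel measuring cups, about 0.07 kg: rim 56 mm, base 48 mm across outside, 50 mm high, wall 2, floor 3 mm. Origin: centre of the underside, z up. A straight flat handle (12 mm wide, 5 thick, 60 long) leaves the rim along the cup's +x, rising outward at 30 degrees; take it from above by its sides. Starts upright on the worktop
- cup_large_grip (a point): middle of the large cup's handle, 81 mm out from the cup's axis (along its +x), 74 mm above its underside. Other things and the wall may stand close behind the cups (to +x) and to their left (+y), so the robot's side gives the fingers most room
- cup_medium_grip (a point): middle of the medium cup's handle, 72 mm out from the cup's axis (along its +x), 72 mm above its underside. Nested, a cup has 6 mm of play all round and stands on the next larger one's floor, 3 mm above that one's underside
- cup_small_grip (a point): middle of the small cup's handle, 63 mm out from the cup's axis (along its +x), 70 mm above its underside. Handles of nested cups may point any way, but nearly in line they leave no room for fingers to let go: turn them 0.6 rad or more apart
- storage_bin: cream coated-steel storage bin, 180 mm deep (x), 260 mm wide (y), 110 mm high, with an oak lift-up lid; fixed on the worktop. Origin: centre of the underside; its front looks along its -x, z up
- bin_lid (a joint): angle of the bin's lid: 0 shut (level), grows as its front edge is lifted, stop at 1.45 rad; 1.047 rad is 60 degrees. Nothing holds the lid up (about 0.45 kg): let go at any angle it falls shut. A board 14 mm thick, 190 mm from hinge to front edge, 270 mm wide
- lid_hinge (a point): middle of the lid's hinge line: upper rear edge of the bin, 110 mm above the worktop, 90 mm behind the bin's origin, parallel to the bin's y. At 60 degrees the handle bar is 315 mm above the worktop and 110 mm in front of this line; the round bar turns between gripping fingers, so the gripper may keep pointing down
- lid_bar (a point): middle of the lid's handle: a round steel bar 12 mm thick, parallel to the hinge, 90 mm of it straight, on two arms 110 mm apart that stick out of the lid's front edge; 36 mm clear between bar and lid edge. When shut it lies 232 mm in front of and 7.5 mm above the hinge line; it swings with the lid
- garlic: bulb of garlic, 60 mm, bystander; origin: middle of its underside
- glass: small clear tumbler, 48 mm across, 58 mm high, bystander; origin: middle of its underside
- lemon: lemon, 78 mm long, bystander; origin: middle of its underside
- teaspoon: teaspoon with a coloured handle, 132 mm long, flat on the worktop, bystander; origin: middle of its underside

How it is judged:
On the way:
1. the three cups stand nested in size order, upright on the worktop and let go (horizontal distance between cup_medium and cup_large below 0.011 m and z of cup_medium in the frame of cup_large between 0 and 0.008 m and angle between each of cup_medium, cup_small's own z axis and vertical below 0.12 rad and horizontal distance between cup_small and cup_medium below 0.011 m and z of cup_small in the frame of cup_medium between 0 and 0.008 m and angle between cup_large's own z axis and vertical below 0.08 rad and height (world z) of cup_large between -0.006 and 0.006 m and contact force between each of the arm, the fingers and cup_large below 0.2 N and contact force between each of the arm, the fingers and cup_medium below 0.2 N and contact force between each of the arm, the fingers and cup_small below 0.2 N and linear speed of each of cup_large, cup_medium, cup_small below 0.03 m/s), for 0.3 s.
At the end, for the whole second after the job is handed in: Lid still at 60 +-6 degrees (0.942 to 1.152 rad), held by the fingers alone, nothing propping it. Cups nested on the worktop, at rest, untouched: each within 11 mm of the next larger one's axis, underside under 8 mm above its underside, tilt under 0.12 rad (largest 0.08) (all of step 1 and value of joint bin_lid between 0.942 and 1.152 rad and velocity of joint bin_lid between -0.1 and 0.1 rad/s and contact force between the fingers and storage_bin above 0.5 N and contact force between storage_bin and cup_large below 0.2 N and contact force between storage_bin and cup_medium below 0.2 N and contact force between storage_bin and cup_small below 0.2 N and contact force between storage_bin and garlic below 0.2 N and contact force between storage_bin and glass below 0.2 N and contact force between storage_bin and lemon below 0.2 N and contact force between storage_bin and teaspoon below 0.2 N); the arm keeps its last pose, push and grip.
It fails at once if the garlic is moved more than 30 mm (distance of garlic from where it was at the start of the episode above 0.03 m).
It fails at once if the glass is moved more than 30 mm (distance of glass from where it was at the start of the episode above 0.03 m).
It fails at once if the lemon is moved more than 30 mm (distance of lemon from where it was at the start of the episode above 0.03 m).
It fails at once if the teaspoon is moved more than 30 mm (distance of teaspoon from where it was at the start of the episode above 0.03 m).
It also fails if it takes over 72 s, if anything falls off the work surface, if the arm or the gripper's body presses on something with over 40 N, if the wrist force passes 120 N, or if a joint passes its speed limit or range.

## Working session

There is one attempt and no reset: what is moved stays moved. The work goes in short steps, Python scripts to look and compute and a tool call to move; the robot and the scene stay as the last step left them, time stands still between calls to the robot, and variables do not carry over. Pictures are saved under pics/ and viewed, at most 10 in all, crops included, and the job is handed in when it is done.

Besides the shell and the picture viewer there is one more tool, called after "Emit:" by a JSON object that holds its "api" and its "payload". apply_moves: Moves the arm, as the interface text tells. Its arguments: {"type":"object","properties":{"steps":{"type":"array"}},"required":["steps"]}

```bash
ls; mkdir -p pics; cat > h.py <<'E'
import numpy as np, cv2
from scipy.spatial.transform import Rotation as R
from rig import arm, capture, order, nets
def save(p,n): cv2.imwrite('pics/'+n,cv2.cvtColor(p['pixels'],cv2.COLOR_RGB2BGR))
def rot(p):
    o=np.asarray(p['orientation'],float)
    return o if o.shape==(3,3) else R.from_rotvec(o).as_matrix()
def cloud(p):
    z=p['z_map'];K=p['K'];v,u=np.mgrid[:400,:640]
    c=np.stack([(u-K[0,2])/K[0,0]*z,(v-K[1,2])/K[1,1]*z,z],-1)
    return c@rot(p).T+np.asarray(p['eye'])
E
python3 - <<'E'
from h import *
s=arm.get_state();print(s['clock'],s['position'],s['orientation'],s['width'],arm.pinch_z)
print(R.from_rotvec(s['orientation']).as_matrix().round(3))
for n in['scene','top']:
    p=capture(n);save(p,n+'0.png');W=cloud(p);print(n,p['eye'],p['orientation'])
    for q in['cup_large','cup_medium','cup_small','storage_bin','lid_bar','garlic','glass','lemon','teaspoon']:
        for m in nets.masks_of(p,q)[:2]:
            k=m['pixels']&(p['z_map']>0);P=W[k]
            if len(P):print(q,round(m['p'],2),np.round(m['xy']),len(P),P.mean(0).round(3),np.percentile(P,2,axis=0).round(3),np.percentile(P,98,axis=0).round(3))
E
```

```text
pics
0.0 [0.14105191 0.60853555 0.23072682] [-3.56950399e-01 -3.12116174e+00  1.76639110e-03] 0.08514251819303226 0.0187
[[-0.974  0.226 -0.   ]
 [ 0.226  0.974 -0.001]
 [-0.    -0.001 -1.   ]]
scene [-0.17379274 -0.95854115  1.29442826] [-2.28337066  0.78353132 -0.31976374]
cup_large 0.97 [358. 211.] 507 [ 0.638 -0.167  0.026] [ 0.564 -0.214 -0.002] [ 0.68  -0.125  0.075]
cup_medium 0.98 [346. 250.] 429 [ 0.483 -0.276  0.027] [ 0.42  -0.317 -0.002] [ 0.518 -0.246  0.074]
cup_small 0.61 [301. 211.] 231 [ 0.461 -0.028  0.033] [ 0.406 -0.059  0.004] [ 0.492 -0.003  0.073]
lid_bar 0.59 [280. 153.] 2190 [0.542 0.215 0.123] [0.415 0.092 0.116] [0.643 0.35  0.13 ]
garlic 0.73 [326. 192.] 152 [ 0.599 -0.02   0.032] [ 0.574 -0.039 -0.003] [0.643 0.008 0.053]
garlic 0.44 [348. 247.] 448 [ 0.48  -0.276  0.029] [ 0.412 -0.317 -0.003] [ 0.518 -0.242  0.079]
glass 0.73 [370. 290.] 174 [ 0.436 -0.47   0.033] [ 0.413 -0.491  0.008] [ 0.457 -0.45   0.058]
glass 0.51 [346. 248.] 431 [ 0.481 -0.276  0.029] [ 0.413 -0.317 -0.002] [ 0.518 -0.246  0.078]
lemon 0.5 [400. 286.] 268 [ 0.525 -0.51   0.042] [
[... 773 characters left out ...]
095 0.005] [0.652 0.358 0.13 ]
storage_bin 0.42 [304. 215.] 321 [ 0.461 -0.024  0.028] [ 0.404 -0.053 -0.001] [0.494 0.002 0.079]
lid_bar 0.74 [219. 178.] 6414 [0.55  0.228 0.123] [0.421 0.098 0.118] [0.652 0.358 0.13 ]
garlic 0.81 [298. 167.] 234 [ 0.603 -0.01   0.038] [ 0.579 -0.034  0.004] [0.63  0.016 0.056]
glass 0.78 [444. 224.] 227 [ 0.438 -0.471  0.034] [ 0.416 -0.494  0.   ] [ 0.459 -0.445  0.061]
lemon 0.72 [455. 192.] 305 [ 0.536 -0.497  0.045] [ 0.505 -0.522  0.002] [ 0.572 -0.476  0.057]
lemon 0.36 [348. 253.] 100 [ 0.357 -0.169  0.006] [ 0.306 -0.188 -0.   ] [ 0.421 -0.154  0.012]
teaspoon 0.73 [348. 250.] 182 [ 0.35  -0.172 -0.032] [ 0.287 -0.237 -0.869] [ 0.418 -0.151  0.013]
```

View top.

```bash
python3 - <<'E'
import cv2
a=cv2.imread('pics/top0.png')[120:290,130:490]
cv2.imwrite('pics/topc.png',cv2.resize(a,None,fx=2.2,fy=2.2,interpolation=cv2.INTER_CUBIC))
b=cv2.imread('pics/scene0.png')[90:340,190:460]
cv2.imwrite('pics/scenec.png',cv2.resize(b,None,fx=2.2,fy=2.2,interpolation=cv2.INTER_CUBIC))
E
```

```text
(no output)
```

View pics/topc.png

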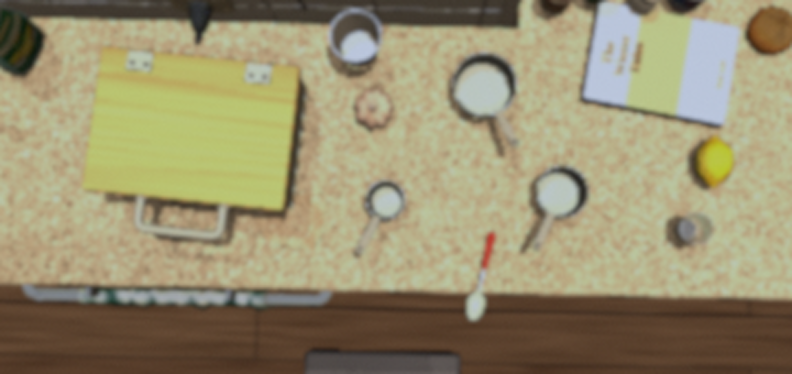

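View pics/scenec.png

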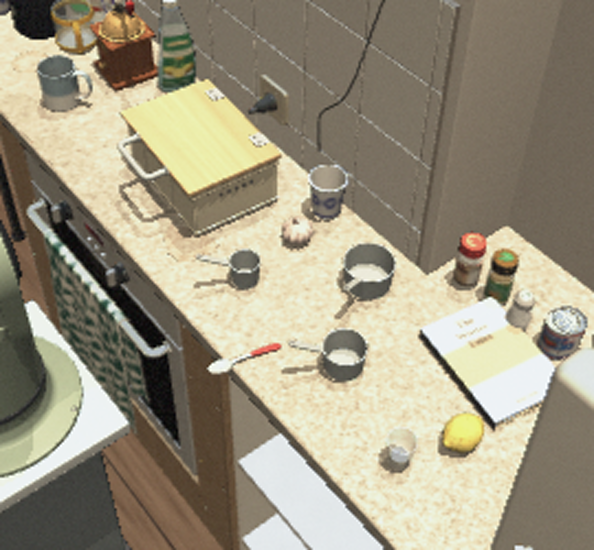

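Both views agree: bin at left with bar facing the robot, the large cup at (483,88), medium at (558,195) and small at (385,203) in the top crop, all handles towards the robot, and teaspoon, garlic, glass and lemon clear of them. Next I fit the cup poses.

```bash
cat >> h.py <<'E'
from scipy.optimize import least_squares
D={'cup_large':(.046,.042,.054),'cup_medium':(.037,.033,.052),'cup_small':(.028,.024,.050)}
def fitcup(P,q,g,z0=0,tol=.012):
    a,b,h=D[q];P=P-[0,0,z0]
    c=np.array(g,float)
    for _ in range(3):
        d=np.hypot(*(P[:,:2]-c).T);k=(P[:,2]>.012)&(P[:,2]<h+.004)&(abs(d-a)<tol)
        S=P[k]
        def f(x):
            d=np.hypot(S[:,0]-x[0],S[:,1]-x[1]);r=b+(a-b)*S[:,2]/h
            e1=d-r;e2=e1+.002
            return np.where(abs(e1)<abs(e2),e1,e2)
        r=least_squares(f,c,loss='soft_l1',f_scale=.002);c=r.x
    V=P[:,:2]-c;d=np.hypot(*V.T)
    k=(d>a+.012)&(P[:,2]>h)&(P[:,2]<h+.04)&(d<a+.06)
    s=V[k];ang=np.arctan2(*np.median(s/np.hypot(*s.T)[:,None],axis=0)[::-1]) if k.sum() else None
    return c,ang,k.sum(),np.median(abs(r.fun)),S.shape[0]
def yaw(s):
    M=R.from_rotvec(s['orientation']).as_matrix();return np.arctan2(M[1,0],M[0,0])
E
python3 - <<'E'
from h import *
G={'cup_large':(.645,-.17),'cup_medium':(.488,-.285),'cup_small':(.47,-.02)}
for n in['scene','top']:
    p=capture(n);W=cloud(p)
    for q in G:
        for g in [G[q]]:
            k=(np.hypot(W[...,0]-g[0],W[...,1]-g[1])<.13)&(p['z_map']>0)
            print(n,q,[np.round(x,4) for x in fitcup(W[k],q,g)])
    m=nets.masks_of(p,'lid_bar')[0]
    k=(p['z_map']>0)&(W[...,2]>.1)&(W[...,2]<.14)&(W[...,0]<.68)&(W[...,0]>.35)&(W[...,1]>.02)&(W[...,1]<.42)
    P=W[k];print(cv2.minAreaRect((P[:,:2]*1000).astype(np.float32)),len(P))
    b=P[(P[:,0]<.43)];print('front',b[:,:].mean(0).round(3),len(b))
    if n=='top':
        T=W[(p['z_map']>0)&(W[...,2]>.115)&(W[...,2]<.135)&(W[...,0]<.67)&(W[...,0]>.35)&(W[...,1]>.02)&(W[...,1]<.42)]
        for x in np.arange(.37,.68,.012):
            t=T[(T[:,0]>x)&(T[:,0]<=x+.012)]
            if len(t):print(round(x,3),len(t),np.percentile(t[:,1],[1,50,99]).round(3),np.median(t[:,2]).round(3))
E
```

```text
scene cup_large [array([ 0.6351, -0.1698]), np.float64(0.0121), np.int64(108), np.float64(0.0008), np.int64(328)]
scene cup_medium [array([ 0.4831, -0.2827]), np.float64(2.6754), np.int64(41), np.float64(0.0007), np.int64(288)]
scene cup_small [array([ 0.4664, -0.0323]), np.float64(2.7273), np.int64(33), np.float64(0.0006), np.int64(192)]
((541.7420043945312, 225.8173828125), (279.0586853027344, 272.6360168457031), 84.95030975341797) 2315
front [0.414 0.226 0.122] 82
top cup_large [array([ 0.6364, -0.1675]), np.float64(-0.163), np.int64(115), np.float64(0.0005), np.int64(228)]
top cup_medium [array([ 0.4859, -0.2799]), np.float64(2.6579), np.int64(64), np.float64(0.0004), np.int64(163)]
top cup_small [array([ 0.4695, -0.03  ]), np.float64(2.7101), np.int64(58), np.float64(0.0004), np.int64(108)]
((545.2765502929688, 229.22113037109375), (270.7835998535156, 269.43743896484375), 84.91276550292969) 6347
front [0.418 0.235 0.123] 181
0.406 88 [0.182 0.218 0.286] 0.124
0.418 93 [0.18  0.258 0.296] 0.123
0.43 34 [0.178 0.238 0.298] 0.123
0.442 74 [0.103 0.168 0.297] 0.123
0.454 230 [0.102 0.186 0.297] 0.125
0.466 372 [0.101 0.231 0.364] 0.125
0.478 381 [0.102 0.234 0.367] 0.125
0.49 375 [0.1   0.232 0.363] 0.125
0.502 385 [0.099 0.232 0.364] 0.125
0.514 377 [0.098 0.229 0.362] 0.125
0.526 377 [0.098 0.23  0.362] 0.125
0.538 376 [0.096 0.227 0.36 ] 0.125
0.55 364 [0.095 0.229 0.36 ] 0.125
0.562 381 [0.094 0.228 0.36 ] 0.125
0.574 367 [0.093 0.223 0.357] 0.125
0.586 368 [0.091 0.223 0.356] 0.125
0.598 370 [0.092 0.226 0.355] 0.125
0.61 367 [0.09  0.222 0.355] 0.125
0.622 370 [0.088 0.219 0.354] 0.125
0.634 347 [0.092 0.226 0.352] 0.126
0.646 204 [0.165 0.279 0.353] 0.125
0.658 30 [0.28  0.331 0.351] 0.125
```

```bash
cat >> h.py <<'E'
def go(tgt,yw=None,s=None,pos=None,y0=None,step=40):
    s=arm.get_state();pos=s['position'] if pos is None else np.array(pos);y0=yaw(s) if y0 is None else y0
    yw=y0 if yw is None else yw
    r=-((yw-y0+np.pi)%(2*np.pi)-np.pi)
    d=np.array(tgt)-pos;v=np.array([np.cos(yw)*d[0]+np.sin(yw)*d[1],np.sin(yw)*d[0]-np.cos(yw)*d[1],-d[2]])*1000
    n=max(1,int(np.ceil(np.linalg.norm(v)/step)))
    print('roll first',round(r,3),'total',v.round(1),'rows',n,'each',(v/n).round(1))
    return np.array(tgt),yw
E
python3 - <<'E'
from h import *
p,y=go([.45,.15,.25],2.666)
p,y=go([.4204,-.2483,.2],pos=p,y0=y)
p,y=go([.4204,-.2483,.053],pos=p,y0=y,step=30)
# large handle
for n in['scene','top']:
    q=capture(n);W=cloud(q);c=(.636,-.1685);P=W[(q['z_map']>0)&(W[...,0]<.66)&(np.hypot(W[...,0]-c[0],W[...,1]-c[1])<.12)]
    V=P[:,:2]-c;d=np.hypot(*V.T);k=(d>.054)&(P[:,2]>.055)&(P[:,2]<.1);print(n,k.sum(),np.median(np.arctan2(V[k,1],V[k,0])%6.283),P[k].mean(0).round(3))
E
```

```text
roll first 0.248 total [-484.7 -266.5  -18.7] rows 14 each [-34.6 -19.   -1.3]
roll first -0.0 total [-156.1 -367.7   50. ] rows 11 each [-14.2 -33.4   4.5]
roll first -0.0 total [  0.   0. 147.] rows 5 each [ 0.   0.  29.4]
scene 24 3.593224945227964 [ 0.564 -0.203  0.075]
top 57 3.5653525514856317 [ 0.566 -0.2    0.076]
```

Emit:
{"api": "apply_moves", "payload": {"steps": [[0,0,0,0,0.124],[0,0,0,0,0.124],[0,-34.6,-19,-1.3,0],[0,-34.6,-19,-1.3,0],[0,-34.6,-19,-1.3,0],[0,-34.6,-19,-1.3,0],[0,-34.6,-19,-1.3,0],[0,-34.6,-19,-1.3,0],[0,-34.6,-19,-1.3,0],[0,-34.6,-19,-1.3,0],[0,-34.6,-19,-1.3,0],[0,-34.6,-19,-1.3,0],[0,-34.6,-19,-1.3,0],[0,-34.6,-19,-1.3,0],[0,-34.6,-19,-1.3,0],[0,-34.6,-19,-1.3,0]]}}

```text
clock: 3.3
position: [0.4506, 0.1494, 0.2498]
orientation: [0.74, 3.053, 0.001]
ft_force: [-0.1, 0.9, -0.2]
width: 0.0427
finger_force: 0.0
```

Emit:
{"api": "apply_moves", "payload": {"steps": [[0,-14.2,-33.4,4.5,0],[0,-14.2,-33.4,4.5,0],[0,-14.2,-33.4,4.5,0],[0,-14.2,-33.4,4.5,0],[0,-14.2,-33.4,4.5,0],[0,-14.2,-33.4,4.5,0],[0,-14.2,-33.4,4.5,0],[0,-14.2,-33.4,4.5,0],[0,-14.2,-33.4,4.5,0],[0,-14.2,-33.4,4.5,0],[0,-14.2,-33.4,4.5,0],[0,0,0,0,0]]}}

```text
clock: 4.8
position: [0.4197, -0.25, 0.1998]
orientation: [-0.746, -3.052, 0.001]
ft_force: [-0.2, -0.0, 0.6]
width: 0.0428
finger_force: 0.0
```

```bash
python3 - <<'E'
from h import *
s=arm.get_state();print(s['clock'],s['position'],yaw(s),s['width'],s['qpos'].round(2) if hasattr(s['qpos'],'round') else s['qpos'])
go([.4204,-.2483,.053],2.666,step=30)
p=capture('wrist');save(p,'w1.png');print(p['mount'],p['K'])
E
```

```text
4.8 [ 0.4197293  -0.24998391  0.19981486] 2.6622162115052124 0.042750811751245545 [ 0.11  0.37  0.39  2.   -0.19  0.81  1.7 ]
roll first -0.004 total [  0.2   1.8 146.8] rows 5 each [ 0.   0.4 29.4]
[[-7.61088093e-04 -9.63647476e-01 -2.67175903e-01  6.82078976e-02]
 [ 9.99999310e-01 -4.94431785e-04 -1.06532671e-03  2.38911230e-04]
 [ 8.94499137e-04 -2.67176530e-01  9.63647187e-01 -1.44201305e-01]
 [ 0.00000000e+00  0.00000000e+00  0.00000000e+00  1.00000000e+00]] [[309.70691629   0.         314.50881411]
 [  0.         309.70691629 201.51752486]
 [  0.           0.           1.        ]]
```

View pics/w1.png

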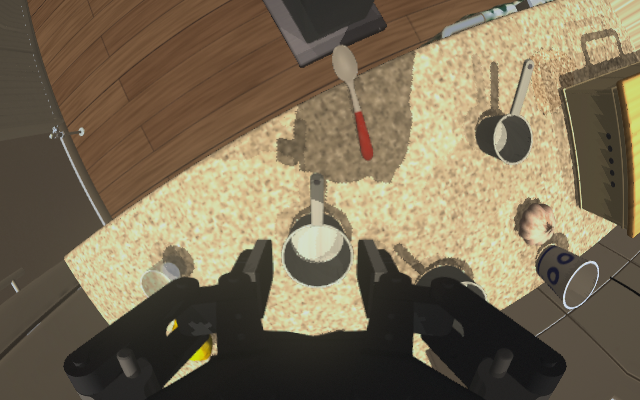

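The wrist view shows the medium cup centred at about (318,250) with its handle at (318,190), in line with the fingers and about 2 mm towards +y of the tool, which matches the fit. Descending and gripping.

Emit:
{"api": "apply_moves", "payload": {"steps": [[0,0,1,30,0],[0,0,1,30,0],[0,0,0.2,30,0],[0,0,0,30,0],[0,0,0,26,0],[0,0,0,0,0],[-1,0,0,0,0],[-1,0,0,0,0],[-1,0,0,0,0],[-1,0,0,0,0]]}}

```text
clock: 6.1
position: [0.4217, -0.2456, 0.0548]
orientation: [0.74, 3.052, 0.0]
ft_force: [-2.2, 1.9, 8.3]
width: 0.0104
finger_force: 58.6
```

Emit:
{"api": "apply_moves", "payload": {"steps": [[-1,0,0,-10,0],[-1,0,0,-20,0],[-1,0,0,-25,0],[-1,0,0,-25,0],[-1,0,0,-25,0],[-1,0,0,0,0]]}}

```text
clock: 6.85
position: [0.4223, -0.246, 0.161]
orientation: [0.739, 3.05, -0.0]
ft_force: [1.2, 0.8, -0.8]
width: 0.0106
finger_force: 58.7
```

```bash
cat >> h.py <<'E'
def wcloud(s,p):
    z=p['z_map'];K=p['K'];v,u=np.mgrid[:400,:640]
    a=(u-K[0,2])/K[0,0];b=(v-K[1,2])/K[1,1];th=np.hypot(a,b)+1e-9
    c=np.stack([a/th*np.tan(th)*z,b/th*np.tan(th)*z,z],-1);M=p['mount']
    t=c@M[:3,:3].T+M[:3,3]
    return t, t@R.from_rotvec(s['orientation']).as_matrix().T+s['position']
E
python3 - <<'E'
from h import *
s=arm.get_state();print(s['clock'],s['position'],yaw(s),s['width'],s['finger_force'])
p=capture('wrist');save(p,'w2.png');t,W=wcloud(s,p)
for q in['cup_medium']:
    for m in nets.masks_of(p,q)[:1]:
        k=m['pixels']&(p['z_map']>0);P=t[k];print(m['p'],m['xy'],k.sum(),np.percentile(P,[2,50,98],axis=0).round(3))
for n in['scene','top']:
    p=capture(n);W=cloud(p)
    g=s['position'][:2]+.072*np.array([np.cos(yaw(s)+np.pi),np.sin(yaw(s)+np.pi)])
    k=(np.hypot(W[...,0]-g[0],W[...,1]-g[1])<.1)&(p['z_map']>0)&(W[...,2]>.06);Q=W[k]
    k2=np.hypot(*(Q[:,:2]-g).T)<.045
    print(n,g,np.percentile(Q[k2],[1,50,99],axis=0).round(3))
    for z0 in (.09,.095,.1):print(z0,[np.round(x,4) for x in fitcup(Q,'cup_medium',g,z0)])
E
```

```text
6.85 [ 0.42227943 -0.24598701  0.16103753] 2.6658423688441713 0.010622982370908883 58.707075119018555
0.95 [313.0, 288.3] 2545 [[-0.094 -0.012 -0.032]
 [-0.011  0.    -0.014]
 [ 0.021  0.011  0.052]]
scene [ 0.48628378 -0.27896341] [[ 0.443 -0.316  0.102]
 [ 0.48  -0.268  0.139]
 [ 0.519 -0.238  0.528]]
0.09 [array([ 0.4833, -0.2803]), np.float64(2.8013), np.int64(28), np.float64(0.0008), np.int64(311)]
0.095 [array([ 0.4832, -0.2797]), np.float64(2.8023), np.int64(36), np.float64(0.0007), np.int64(310)]
0.1 [array([ 0.4833, -0.2797]), np.float64(2.7952), np.int64(43), np.float64(0.0006), np.int64(319)]
top [ 0.48628378 -0.27896341] [[ 0.443 -0.291  0.156]
 [ 0.459 -0.257  0.521]
 [ 0.508 -0.235  0.531]]
  return _methods._mean(a, axis=axis, dtype=dtype,
  ret = ret.dtype.type(ret / rcount)
Traceback (most recent call last):
TypeError: unsupported operand type(s) for *: 'NoneType' and 'float'
```

View pics/w2.png

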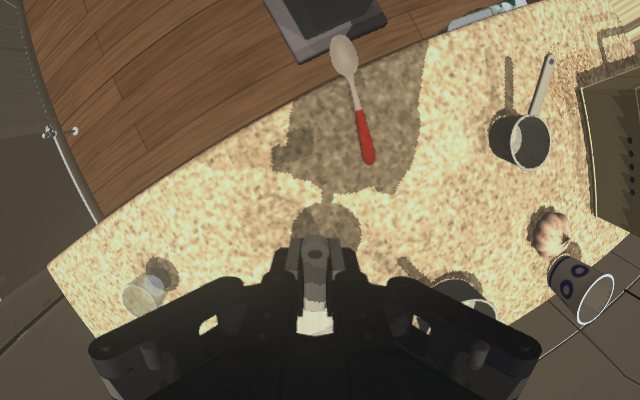

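The medium cup is lifted, its handle held between the pads at (313,260). I'll check its tilt before moving.

```bash
cat >> h.py <<'E'
def fittilt(P,q,c0,yw,tol=.01):
    a,b,h=D[q];x=np.r_[c0,0,0]
    Rz=R.from_euler('z',yw)
    def loc(x,P): return (R.from_euler('z',yw)*R.from_euler('yx',x[3:])).inv().apply(P-x[:3])
    for _ in range(5):
        L=loc(x,P);d=np.hypot(L[:,0],L[:,1]);S=P[(abs(d-a+.003)<tol)&(L[:,2]>-.004)&(L[:,2]<h+.006)&~((L[:,0]>a-.006)&(L[:,2]>h-.006)&(abs(L[:,1])<.012))]
        def f(x):
            L=loc(x,S);d=np.hypot(L[:,0],L[:,1])
            e1=np.hypot(np.maximum(0,np.maximum(L[:,2]-h,-L[:,2])),d-(b+(a-b)*L[:,2]/h));e2=np.hypot(np.maximum(0,np.maximum(L[:,2]-h,-L[:,2])),d-(b+(a-b)*L[:,2]/h)+.002)
            return np.minimum(e1,e2)
        x=least_squares(f,x,loss='soft_l1',f_scale=.0015,x_scale=[.01,.01,.01,.1,.1],diff_step=1e-4).x
    return x.round(4),len(S),np.median(f(x)).round(5), np.percentile(loc(x,S)[:,2],[2,98]).round(3)
E
python3 - <<'E'
from h import *
s=arm.get_state();y=yaw(s)
g=s['position'][:2]-.072*np.array([np.cos(y),np.sin(y)])
p=capture('scene');W=cloud(p);m=nets.masks_of(p,'cup_medium')
for mm in m[:2]:
    P=W[mm['pixels']&(p['z_map']>0)];print(mm['p'],mm['xy'],np.percentile(P,[1,50,99],axis=0).round(3))
k=(np.hypot(W[...,0]-g[0],W[...,1]-g[1])<.06)&(p['z_map']>0)&(W[...,2]>.07)&(W[...,2]<.19)
for z in(.1,.106,.112):print(fittilt(W[k],'cup_medium',[*g,z],y))
E
```

```text
0.82 [347.3, 234.3] [[ 0.447 -0.316  0.101]
 [ 0.491 -0.273  0.129]
 [ 0.518 -0.244  0.157]]
(array([ 0.4819, -0.2797,  0.1038, -0.0247,  0.0012]), 411, np.float64(0.00071), array([-0.001,  0.053]))
(array([ 4.818e-01, -2.796e-01,  1.038e-01, -2.680e-02,  3.000e-04]), 411, np.float64(0.0007), array([-0.001,  0.053]))
(array([ 0.4819, -0.2797,  0.1038, -0.0255,  0.0011]), 411, np.float64(0.00071), array([-0.001,  0.053]))
```

Emit:
{"api": "apply_moves", "payload": {"steps": [[-1,-14,27.8,0,0],[-1,-14,27.8,0,0],[-1,-14,27.8,0,0],[-1,-14,27.8,0,0],[-1,-14,27.8,0,0],[-1,-14,28,0,0],[-1,0,0,0,0],[-1,0,0,25,0],[-1,0,0,0,0]]}}

```text
clock: 8.28
position: [0.5711, -0.136, 0.1325]
orientation: [-0.741, -3.05, 0.001]
ft_force: [0.1, -0.3, 0.0]
width: 0.0102
finger_force: 58.6
```

```bash
python3 - <<'E'
from h import *
s=arm.get_state();y=yaw(s);print(s['clock'],s['position'],y)
g=s['position'][:2]-.072*np.array([np.cos(y),np.sin(y)]);print(g)
p=capture('scene');W=cloud(p)
k=(np.hypot(W[...,0]-g[0],W[...,1]-g[1])<.06)&(p['z_map']>0)&(W[...,2]>.07)&(W[...,2]<.16)
print(fittilt(W[k],'cup_medium',[*g,.08],y))
c=(.635,-.17);k=(np.hypot(W[...,0]-c[0],W[...,1]-c[1])<.06)&(p['z_map']>0)&(W[...,2]<.06)
print(fitcup(W[k],'cup_large',c))
E
```

```text
8.275 [ 0.57111312 -0.13602493  0.13251611] 2.665161143000609
[ 0.63509499 -0.16904493]
(array([ 0.6321, -0.1704,  0.0766, -0.0165, -0.0059]), 353, np.float64(0.00078), array([-0.001,  0.052]))
(array([ 0.63468851, -0.17009171]), None, np.int64(0), np.float64(0.0006358766921868205), 189)
```

Emit:
{"api": "apply_moves", "payload": {"steps": [[-1,-1.5,0.8,10,0],[-1,0,0,20,0],[-1,0,0,20,0],[-1,0,0,15,0],[-1,0,0,6,0],[-1,0,0,0,0]]}}

```text
clock: 9.07
position: [0.5743, -0.1358, 0.063]
orientation: [-0.741, -3.053, 0.0]
ft_force: [0.4, 0.0, -0.6]
width: 0.0101
finger_force: 58.7
```

Emit:
{"api": "apply_moves", "payload": {"steps": [[-1,0,0,3,0],[-1,0,0,2,0],[-1,0,0,0,0]]}}

```text
clock: 9.45
position: [0.5745, -0.1355, 0.0583]
orientation: [0.74, 3.053, 0.0]
ft_force: [-1.9, 1.0, 3.6]
width: 0.0105
finger_force: 59.0
```

Emit:
{"api": "apply_moves", "payload": {"steps": [[-0.8,0,0,0,0],[-0.6,0,0,0,0],[-0.3,0,0,0,0],[-0.3,0,0,0,0],[-0.3,0,0,-20,0],[-0.3,0,0,-30,0],[-0.3,0,0,-30,0],[-0.3,0,0,-30,0],[-0.3,0,0,0,0]]}}

```text
clock: 10.58
position: [0.5755, -0.1361, 0.1713]
orientation: [0.74, 3.049, 0.001]
ft_force: [0.8, 0.2, 0.0]
width: 0.0301
finger_force: 0.0
```

```bash
python3 - <<'E'
from h import *
s=arm.get_state();print(s['clock'],s['position'],yaw(s))
c=(.6355,-.1688)
for n in['scene','top']:
    p=capture(n);W=cloud(p);k=(p['z_map']>0)&(W[...,0]<.7)&(W[...,2]<.11)
    P=W[k&(np.hypot(W[...,0]-c[0],W[...,1]-c[1])<.12)]
    for q,z in(('cup_large',0),('cup_medium',.003)):print(n,q,[np.round(x,4) if x is not None else 0 for x in fitcup(P,q,c,z,tol=.004 if q=='cup_medium' else .006)])
    c2=(.468,-.031);P=W[k&(np.hypot(W[...,0]-c2[0],W[...,1]-c2[1])<.12)];print([np.round(x,4) for x in fitcup(P,'cup_small',c2)])
    if n=='scene':
        b=cv2.cvtColor(p['pixels'],cv2.COLOR_RGB2BGR)[160:280,260:420];cv2.imwrite('pics/s2.png',cv2.resize(b,None,fx=4,fy=4,interpolation=cv2.INTER_CUBIC))
g=np.array([.468,-.031])+.063*np.array([np.cos(2.718),np.sin(2.718)])
a,y=go([*g,.21],2.718);go([*g,.052],2.718,pos=a,y0=y,step=30)
E
```

```text
10.575 [ 0.57548668 -0.13610055  0.17133662] 2.6654681602129395
scene cup_large [array([ 0.6346, -0.1699]), np.float64(2.717), np.int64(44), np.float64(0.0006), np.int64(188)]
scene cup_medium [array([ 0.6375, -0.1682]), np.float64(2.7487), np.int64(58), np.float64(0.0008), np.int64(130)]
[array([ 0.4661, -0.0322]), np.float64(2.7267), np.int64(34), np.float64(0.0006), np.int64(184)]
top cup_large [array([ 0.6355, -0.1688]), np.float64(-2.6972), np.int64(8), np.float64(nan), np.int64(0)]
top cup_medium [array([ 0.6355, -0.1688]), np.float64(-2.675), np.int64(5), np.float64(nan), np.int64(0)]
  return _methods._mean(a, axis=axis, dtype=dtype,
  ret = ret.dtype.type(ret / rcount)
Traceback (most recent call last):
TypeError: unsupported operand type(s) for *: 'NoneType' and 'float'
```

View pics/s2.png

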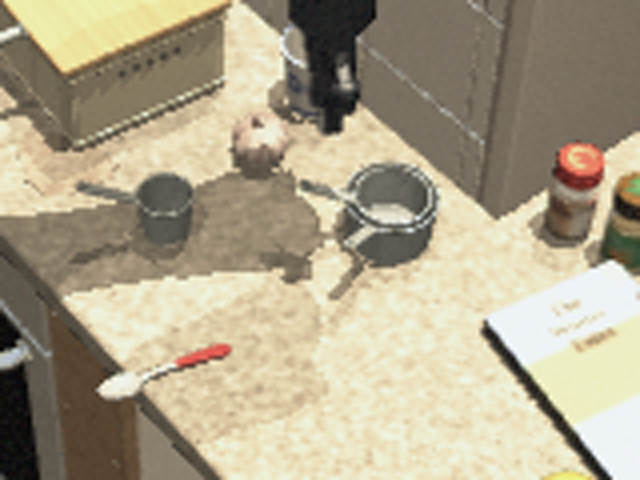

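The medium cup is nested in the large one, centre about (390,195) in the crop, with handles well apart at about 0.9 rad. Small cup next.

```bash
python3 - <<'E'
from h import *
g=np.array([.468,-.0312])+.063*np.array([np.cos(2.718),np.sin(2.718)])
print(arm.get_state()['qpos'])
a,y=go([*g,.19],2.718);go([*g,.053],2.718,pos=a,y0=y,step=30)
E
```

```text
[-0.11829947  0.56751439  0.36122721  1.7697096  -0.25598766  0.84972657
  1.4560814 ]
roll first -0.052 total [202.9  51.5 -21.2] rows 6 each [33.8  8.6 -3.5]
roll first -0.0 total [  0.   0. 137.] rows 5 each [ 0.   0.  27.4]
```

Emit:
{"api": "apply_moves", "payload": {"steps": [[0,0,0,0,-0.052],[0,33.8,8.6,-3.5,0],[0,33.8,8.6,-3.5,0],[0,33.8,8.6,-3.5,0],[0,33.8,8.6,-3.5,0],[0,33.8,8.6,-3.5,0],[0,33.8,8.6,-3.5,0],[0,0,0,0,0]]}}

```text
clock: 11.68
position: [0.409, -0.0041, 0.1889]
orientation: [-0.657, -3.071, -0.0]
ft_force: [-0.1, -0.2, 0.9]
width: 0.0425
finger_force: 0.0
```

```bash
python3 - <<'E'
from h import *
g=np.array([.468,-.0312])+.063*np.array([np.cos(2.718),np.sin(2.718)])
s=arm.get_state();print(s['clock'],s['qpos'])
go([*g,.053],2.718,step=30)
p=capture('wrist');t,W=wcloud(s,p)
m=nets.masks_of(p,'cup_small')[0];P=t[m['pixels']&(p['z_map']>0)]
print(m['p'],m['xy'],np.percentile(P,[2,50,98],axis=0).round(3))
h=P[(P[:,0]>-.03)];print('handle y',len(h),np.percentile(h[:,1],[5,50,95]).round(4),np.percentile(h[:,0],[5,95]).round(3))
E
```

```text
11.675 [-0.4515213   0.26036331  0.37772976  2.19377221 -0.14690692  0.71164507
  1.17540342]
roll first 0.002 total [ -1.9  -0.5 135.9] rows 5 each [-0.4 -0.1 27.2]
0.83 [308.9, 244.3] [[-0.091 -0.025  0.106]
 [-0.07  -0.     0.152]
 [ 0.015  0.025  0.185]]
handle y 603 [-0.0054 -0.0004  0.0048] [-0.026  0.018]
```

Lateral alignment is within 0.5 mm.

Emit:
{"api": "apply_moves", "payload": {"steps": [[0,-1,-0.4,30,0],[0,-0.9,0,30,0],[0,0,0,30,0],[0,0,0,30,0],[0,0,0,15,0],[0,0,0,0,0],[-1,0,0,0,0],[-1,0,0,0,0],[-1,0,0,0,0],[-1,0,0,-10,0],[-1,0,0,-20,0],[-1,0,0,-25,0],[-1,0,0,-25,0],[-1,0,0,-25,0],[-1,0,0,-10,0],[-1,0,0,0,0],[-1,0,0,0,0.1],[-1,0,0,0,0.1],[-1,0,0,0,0]]}}

```text
clock: 14.15
position: [0.4118, -0.0064, 0.1682]
orientation: [-0.963, -2.989, 0.002]
ft_force: [0.4, -0.0, 0.1]
width: 0.0105
finger_force: 58.6
```

```bash
python3 - <<'E'
from h import *
s=arm.get_state();y=yaw(s);print(s['clock'],s['position'],y,s['qpos'],s['width'])
g=s['position'][:2]-.063*np.array([np.cos(y),np.sin(y)])
p=capture('scene');W=cloud(p)
k=(np.hypot(W[...,0]-g[0],W[...,1]-g[1])<.05)&(p['z_map']>0)&(W[...,2]>.07)&(W[...,2]<.2)
print(g,fittilt(W[k],'cup_small',[*g,.115],y))
E
```

```text
14.15 [ 0.41182062 -0.00644271  0.16824345] 2.51836046075584 [-0.48542092  0.31268832  0.4351227   2.21038414 -0.21268253  0.65846316
  1.04792677] 0.010470780061993805
[ 0.46297638 -0.04321346] (array([ 0.4598, -0.0431,  0.1146,  0.0103, -0.0037]), 241, np.float64(0.00068), array([0.001, 0.049]))
```

```bash
python3 - <<'E'
from h import *
go([.616,-.109,.168],1.97,step=32)
E
```

```text
roll first 0.55 total [-173.8  148.2    0.4] rows 8 each [-21.7  18.5   0. ]
```

Emit:
{"api": "apply_moves", "payload": {"steps": [[-1,0,0,0,0.11],[-1,0,0,0,0.11],[-1,0,0,0,0.11],[-1,0,0,0,0.11],[-1,0,0,0,0.11],[-1,-21.7,18.5,0,0],[-1,-21.7,18.5,0,0],[-1,-21.7,18.5,0,0],[-1,-21.7,18.5,0,0],[-1,-21.7,18.5,0,0],[-1,-21.7,18.5,0,0],[-1,-21.7,18.5,0,0],[-1,-21.7,18.5,0,0],[-1,0,0,0,0],[-1,0,0,30,0],[-1,0,0,0,0]]}}

```text
clock: 16.2
position: [0.6142, -0.1087, 0.1371]
orientation: [-1.736, -2.614, 0.003]
ft_force: [-0.0, 0.5, -0.2]
width: 0.0105
finger_force: 58.6
```

```bash
python3 - <<'E'
from h import *
s=arm.get_state();y=yaw(s);print(s['clock'],s['position'],y)
g=s['position'][:2]-.063*np.array([np.cos(y),np.sin(y)]);print(g)
p=capture('scene');W=cloud(p)
k=(np.hypot(W[...,0]-g[0],W[...,1]-g[1])<.05)&(p['z_map']>0)&(W[...,2]>.07)&(W[...,2]<.145)
print(fittilt(W[k],'cup_small',[*g,.085],y))
c=(.635,-.169);k=(np.hypot(W[...,0]-c[0],W[...,1]-c[1])<.12)&(p['z_map']>0)&(W[...,2]<.06)
for q,z in(('cup_large',0),('cup_medium',.003)):print(q,fitcup(W[k],q,c,z,tol=.004 if z else .006)[::2])
E
```

```text
16.2 [ 0.6141947  -0.10872884  0.13713502] 1.9690435860855844
[ 0.63862631 -0.16679859]
(array([ 0.6363, -0.1653,  0.083 , -0.0054, -0.0192]), 232, np.float64(0.00077), array([-0.  ,  0.05]))
cup_large (array([ 0.63385659, -0.17010921]), np.int64(13), 166)
cup_medium (array([ 0.63603852, -0.17336299]), np.int64(6), 134)
```

Emit:
{"api": "apply_moves", "payload": {"steps": [[-1,-3.6,-0.4,8,0],[-1,0,0,20,0],[-1,0,0,20,0],[-1,0,0,15,0],[-1,0,0,8,0],[-1,0,0,0,0]]}}

```text
clock: 17.0
position: [0.6166, -0.1128, 0.0675]
orientation: [-1.74, -2.615, 0.001]
ft_force: [-0.7, 0.0, 0.2]
width: 0.0104
finger_force: 58.7
```

Emit:
{"api": "apply_moves", "payload": {"steps": [[-1,0,0,5,0],[-1,0,0,3,0],[-1,0,0,0,0]]}}

```text
clock: 17.38
position: [0.6171, -0.1123, 0.0604]
orientation: [-1.739, -2.616, -0.001]
ft_force: [-2.8, 2.8, 7.5]
width: 0.0105
finger_force: 59.3
```

Emit:
{"api": "apply_moves", "payload": {"steps": [[-0.8,0,0,0,0],[-0.6,0,0,0,0],[-0.3,0,0,0,0],[-0.3,0,0,0,0],[-0.3,0,0,-20,0],[-0.3,0,0,-30,0],[-0.3,0,0,-30,0],[-0.3,0,0,-30,0],[-0.3,0,0,-30,0],[-0.3,0,0,0,0]]}}

```text
clock: 18.62
position: [0.6179, -0.1132, 0.2034]
orientation: [1.738, 2.612, 0.003]
ft_force: [-0.4, -0.4, 0.4]
width: 0.0296
finger_force: 0.0
```

```bash
python3 - <<'E'
from h import *
s=arm.get_state();print(s['clock'],s['position'],yaw(s),s['qpos'])
p=capture('scene');W=cloud(p)
b=cv2.cvtColor(p['pixels'],cv2.COLOR_RGB2BGR)[160:270,290:420];cv2.imwrite('pics/s3.png',cv2.resize(b,None,fx=5,fy=5,interpolation=cv2.INTER_CUBIC))
for c,n in(((.635,-.169),'n'),):
    k=(np.hypot(W[...,0]-c[0],W[...,1]-c[1])<.12)&(p['z_map']>0)&(W[...,2]<.1);P=W[k]
    d=np.hypot(*(P[:,:2]-c).T);Q=P[(d<.05)];print('z hist',np.histogram(Q[:,2],np.arange(-.005,.075,.005)))
    for q,z in(('cup_large',0),('cup_medium',.003),('cup_small',.006)):print(q,fitcup(P,q,c,z,tol=.006 if z==0 else .004)[:3])
E
```

```text
18.625 [ 0.61789807 -0.11317825  0.20342419] 1.9674809775163196 [-0.26483808  0.61576144  0.54309636  1.64413055 -0.36816809  0.98074298
  0.79976607]
z hist (array([38, 42, 16, 31, 24, 27, 25, 29, 36, 62, 68, 98, 44, 14,  9]), array([-0.005,  0.   ,  0.005,  0.01 ,  0.015,  0.02 ,  0.025,  0.03 ,
        0.035,  0.04 ,  0.045,  0.05 ,  0.055,  0.06 ,  0.065,  0.07 ]))
cup_large (array([ 0.63477103, -0.17009406]), np.float64(0.16415277227183125), np.int64(158))
cup_medium (array([ 0.63494278, -0.17026888]), np.float64(2.64785601752946), np.int64(86))
cup_small (array([ 0.63968538, -0.16819461]), np.float64(2.65880854887124), np.int64(91))
```

View pics/s3.png

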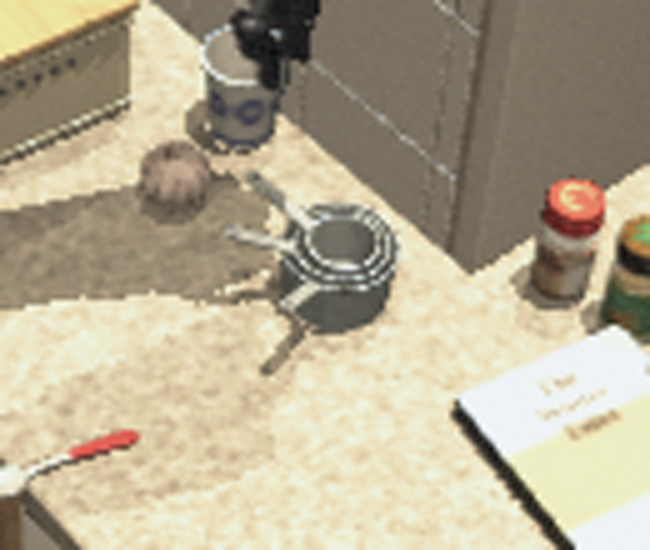

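The stack shows the three rims one inside another at about (340,245) and level, with three separate handles. Now I'll move towards the bar and measure it.

```bash
cat > bar.py <<'E'
from h import *
s=arm.get_state();print(s['clock'],s['position'],yaw(s))
for n in['scene','top','wrist']:
    p=capture(n);W=wcloud(s,p)[1] if n=='wrist' else cloud(p)
    B=(p['z_map']>0)&(W[...,2]>.108)&(W[...,2]<.14)&(W[...,0]<.67)&(W[...,0]>.35)&(W[...,1]>.02)&(W[...,1]<.42)
    P=W[B]
    u=np.array([np.cos(-.086),np.sin(-.086)]);v=np.array([-u[1],u[0]])
    a=P[:,:2]@u;c=P[:,:2]@v
    # board side edges and bar
    mid=np.median(c[a>np.percentile(a,50)])
    f=P[(abs(c-mid)<.045)];af=f[:,:2]@u
    h,e=np.histogram(af,np.arange(af.min()-.003,af.min()+.07,.003))
    bar=f[af<af.min()+.016]
    l=np.polyfit(bar[:,1],bar[:,0],1) if len(bar)>5 else None
    print(n,len(P),'mid',mid,'side',np.percentile(c,[.5,99.5]).round(4),'along',np.percentile(a,[.2,99.8]).round(4),'bar',len(bar),bar.mean(0).round(4),'slope',l,h)
E
python3 - <<'E'
from h import *
go([.45,.2,.24],1.486,step=38)
E
```

```text
roll first 0.482 total [ 297.6 -193.2  -38.2] rows 10 each [ 29.8 -19.3  -3.8]
```

Emit:
{"api": "apply_moves", "payload": {"steps": [[-0.3,0,0,0,0.12],[-0.3,0,0,0,0.12],[-0.3,0,0,0,0.12],[-0.3,0,0,0,0.12],[-0.3,29.8,-19.3,-3.8,0],[-0.3,29.8,-19.3,-3.8,0],[-0.3,29.8,-19.3,-3.8,0],[-0.3,29.8,-19.3,-3.8,0],[-0.3,29.8,-19.3,-3.8,0],[-0.3,29.8,-19.3,-3.8,0],[-0.3,29.8,-19.3,-3.8,0],[-0.3,29.8,-19.3,-3.8,0],[-0.3,29.8,-19.3,-3.8,0],[-0.3,29.8,-19.3,-3.8,0],[-0.3,0,0,0,0]]}}

```text
clock: 20.55
position: [0.4479, 0.2023, 0.2378]
orientation: [-2.307, -2.131, 0.001]
ft_force: [0.3, -0.1, -0.6]
width: 0.0296
finger_force: 0.0
```

```bash
python3 bar.py; python3 - <<'E'
from h import *
p=capture('wrist');save(p,'w4.png')
c=(.6355,-.1688)
p=capture('top');W=cloud(p);k=(p['z_map']>0)&(W[...,0]<.69)&(W[...,2]<.11)
P=W[k&(np.hypot(W[...,0]-c[0],W[...,1]-c[1])<.12)]
for q,z in(('cup_large',0),('cup_medium',.003),('cup_small',.006)):
    print(q,[np.round(x,4) for x in fitcup(P,q,c,z,tol=.004 if z else .006)[:3]])
E
```

```text
20.55 [0.44794606 0.20231824 0.23780241] 1.4915968257131715
scene 2202 mid 0.25609146977240604 side [0.1359 0.4052] along [0.386  0.6312] bar 54 [0.4113 0.2199 0.1206] slope [0.03850212 0.40285015] [ 0 10 14 16  7  6  2  1  2  4  3  0  3  2  2  3  6 14 13 13 10 12  7 11]
top 4561 mid 0.2729610983350269 side [0.1406 0.4068] along [0.3901 0.6324] bar 65 [0.4149 0.2161 0.1224] slope [0.11796119 0.38937315] [ 0 15 17 17 16  0  0  0  0  0  0  0  0  0  0  0  2 14 15 14 14 14 11 12]
wrist 55067 mid 0.28856143336357304 side [0.1487 0.4092] along [0.3867 0.6275] bar 1483 [0.4156 0.2548 0.1238] slope [0.10539749 0.38876632] [  0 229 344 374 429  94  40  38  34  39  37  35  43  43  32  46  56 387
 401 381 382 390 383 377]
cup_large [array([ 0.6366, -0.1676]), np.float64(2.6866), np.int64(121)]
cup_medium [array([ 0.638 , -0.1696]), np.float64(2.6508), np.int64(151)]
cup_small [array([ 0.6405, -0.1695]), np.float64(2.636), np.int64(179)]
```

View pics/w4.png

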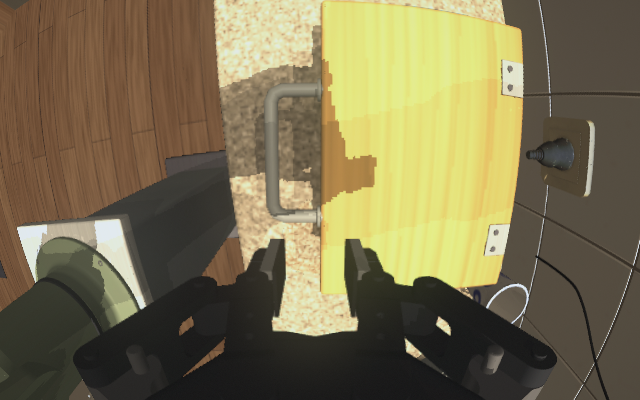

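The wrist view shows the bar as a vertical strip at column 272, rows 90–215, with its gap to the lid's edge at columns 280–320. All three cameras put it near x 0.415, y 0.238, as the geometry requires.

```bash
python3 - <<'E'
from h import *
a,y=go([.415,.238,.17],1.481,step=30)
E
```

```text
roll first 0.005 total [ 35.5 -37.9  67.9] rows 3 each [ 11.8 -12.6  22.6]
```

Emit:
{"api": "apply_moves", "payload": {"steps": [[-0.3,11.8,-12.6,5,0.01],[-0.3,11.8,-12.6,20,0],[-0.3,11.8,-12.6,23,0],[-0.3,0,0,20,0],[-0.3,0,0,0,0]]}}

```text
clock: 21.42
position: [0.4146, 0.2378, 0.1692]
orientation: [2.323, 2.114, -0.003]
ft_force: [0.3, 0.1, -0.4]
width: 0.0301
finger_force: 0.0
```

```bash
python3 - <<'E'
from h import *
s=arm.get_state();print(s['clock'],s['position'],yaw(s))
p=capture('wrist');t,W=wcloud(s,p)
k=(p['z_map']>0)&(t[...,2]>.03)&(t[...,2]<.075)&(t[...,0]>.005)&(t[...,0]<.05)&(abs(t[...,1])<.03);P=t[k]
for x in(.008,.018,.028,.038):
    q=P[abs(P[:,0]-x)<.005]
    if len(q):print(x,len(q),np.percentile(q[:,1],[2,50,98]).round(4),np.percentile(q[:,2],[5,50]).round(4))
E
```

```text
21.425 [0.4146454  0.23782401 0.16923195] 1.476481629601429
0.008 219 [-0.0061 -0.0002  0.0056] [0.0435 0.0451]
0.018 286 [-0.006  -0.0002  0.0055] [0.0435 0.045 ]
0.028 292 [-0.0059 -0.0002  0.0055] [0.0434 0.045 ]
0.038 305 [-0.0058 -0.0002  0.0054] [0.0433 0.0451]
```

Bar is centred to 0.3 mm, 50 mm below the TCP. Down 69 mm and grip.

Emit:
{"api": "apply_moves", "payload": {"steps": [[-0.3,0,0,20,0],[-0.3,0,0,25,0],[-0.3,0,0,18,0],[-0.3,0,0,6,0],[-0.3,0,0,0,0],[-1,0,0,0,0],[-1,0,0,0,0],[-1,0,0,0,0],[-1,0,0,0,0]]}}

```text
clock: 22.6
position: [0.4155, 0.239, 0.1019]
orientation: [2.322, 2.115, 0.003]
ft_force: [1.6, -1.8, 7.2]
width: 0.0101
finger_force: 58.5
```

```bash
python3 - <<'E'
from h import *
s=arm.get_state();print(s['clock'],s['position'],yaw(s),s['width'],s['finger_force'],s['ft_force'])
r=np.hypot(.232,.0075);a0=np.arctan2(.0075,.232)
A=np.linspace(0,1.047,15);Y=.232-r*np.cos(A+a0);Z=r*np.sin(A+a0)-.0075
print(np.c_[np.diff(Y),-np.diff(Z)].__mul__(1000).round(1).tolist(),Y[-1],Z[-1])
E
```

```text
22.6 [0.41553778 0.23903862 0.10189173] 1.477611532472364 0.01010690311961446 58.49232494831085 [ 1.58132217 -1.76482659  7.23238143]
[[1.2, -17.3], [2.5, -17.2], [3.8, -16.9], [5.0, -16.6], [6.3, -16.2], [7.4, -15.7], [8.6, -15.1], [9.7, -14.4], [10.8, -13.6], [11.7, -12.8], [12.7, -11.9], [13.5, -10.9], [14.3, -9.9], [15.0, -8.8]] 0.1224547602781384 0.1971462568782529
```

Emit:
{"api": "apply_moves", "payload": {"steps": [[-1,0,1.2,-17.3,0],[-1,0,2.5,-17.2,0],[-1,0,3.8,-16.9,0],[-1,0,5,-16.6,0],[-1,0,6.3,-16.2,0],[-1,0,7.4,-15.7,0],[-1,0,8.6,-15.1,0],[-1,0,0,0,0]]}}

```text
clock: 23.6
position: [0.4486, 0.2361, 0.217]
orientation: [-2.32, -2.115, 0.001]
ft_force: [-9.0, 2.6, 2.2]
width: 0.0098
finger_force: 58.9
```

Emit:
{"api": "apply_moves", "payload": {"steps": [[-1,0,9.7,-14.4,0],[-1,0,10.8,-13.6,0],[-1,0,11.7,-12.8,0],[-1,0,12.7,-11.9,0],[-1,0,13.5,-10.9,0],[-1,0,14.3,-9.9,0],[-1,0,15,-8.8,0],[-1,0,0,0,0],[-1,0,0,0,0]]}}

```text
clock: 24.72
position: [0.5363, 0.2287, 0.3007]
orientation: [-2.319, -2.115, -0.004]
ft_force: [-17.1, 3.0, 31.4]
width: 0.0096
finger_force: 65.2
```

```bash
python3 - <<'E'
from h import *
s=arm.get_state();print(s['clock'],s['position'],s['width'],s['finger_force'],s['ft_force'])
p0=np.array([.4155,.239,.1019]);d=s['position']-p0;b=d[0]*.9957-d[1]*.0925;print('fwd',b,'up',d[2],'angle',np.arctan2(.0075+d[2],.232-b)-.0323, 'r',np.hypot(.0075+d[2],.232-b))
u=np.array([.9957,-.0925])
for n in['scene','top']:
    p=capture(n);W=cloud(p);m=nets.masks_of(p,'bin_lid')
    if n=='top':save(p,'top9.png')
    else:
        b=cv2.cvtColor(p['pixels'],cv2.COLOR_RGB2BGR)[80:280,180:430];cv2.imwrite('pics/s9.png',cv2.resize(b,None,fx=2.5,fy=2.5,interpolation=cv2.INTER_CUBIC))
    rgb=p['pixels'].astype(int);k=(p['z_map']>0)&(W[...,2]>.13)&(W[...,2]<.31)&(rgb[...,0]>rgb[...,2]+50)&(W[...,1]>.05)&(W[...,1]<.4)&(W[...,0]>.4)&(W[...,0]<.68)
    P=W[k];l=np.c_[P[:,:2]@u,P[:,2]]
    if len(l)>50:
        c=l-np.median(l,0);v=np.linalg.svd(c[np.linalg.norm(c,axis=1)<.12],full_matrices=False)[2][0];print(n,len(l),'lid angle',np.arctan2(-v[1],v[0])%np.pi)
E
```

```text
24.725 [0.5362592  0.22872923 0.30066317] 0.009603765446778904 65.23328483104706 [-17.13722441   3.04597794  31.39683969]
fwd 0.12118998267838638 up 0.1987631700255228 angle 1.0455129782649364 r 0.23414387723746705
scene 127 lid angle 1.0195639377696335
top 1622 lid angle 1.021832870518372
```

View pics/s9.png

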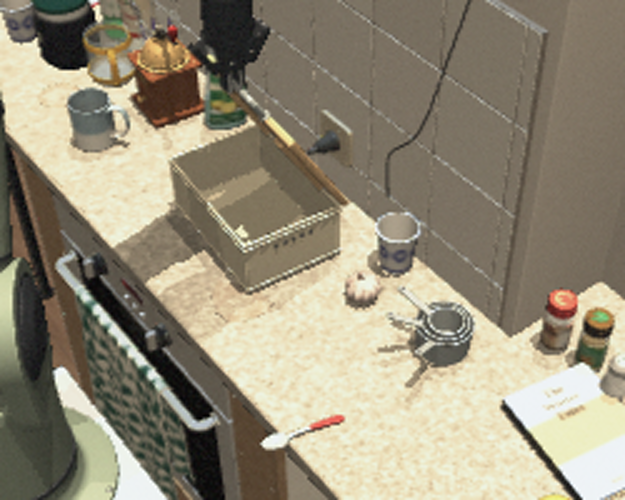

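The lid is open at about 59–60 degrees, held at the bar at (235,70), and the nested cups at (440,335) are untouched. I'll ease the radial strain slightly.

Emit:
{"api": "apply_moves", "payload": {"steps": [[-1,0,-0.5,-1,0],[-1,0,-0.3,-0.7,0],[-1,0,0,0,0],[-1,0,0,0,0],[-1,0,0,0,0],[-1,0,0,0,0]]}}

```text
clock: 25.68
position: [0.5359, 0.2287, 0.3008]
orientation: [-2.321, -2.117, -0.003]
ft_force: [-0.2, 6.2, 1.1]
width: 0.0098
finger_force: 61.9
```

```bash
python3 - <<'E'
from h import *
u=np.array([.9957,-.0925]);p=capture('top');W=cloud(p);rgb=p['pixels'].astype(int)
k=(p['z_map']>0)&(W[...,2]>.13)&(W[...,2]<.31)&(rgb[...,0]>rgb[...,2]+50)&(W[...,1]>.05)&(W[...,1]<.4)&(W[...,0]>.4)&(W[...,0]<.68)
P=W[k];l=np.c_[P[:,:2]@u,P[:,2]];c=l-np.median(l,0);v=np.linalg.svd(c[np.linalg.norm(c,axis=1)<.12],full_matrices=False)[2][0];a=np.arctan2(-v[1],v[0])%np.pi;print(a)
if .98<a<1.11: print(order.hand_in())
E
```

```text
1.0215955367964287
the job is handed in; nothing more can be done
None
```

The three cups are nested upright on the worktop and let go, and the gripper is holding the bin's lid open at about 59 degrees (1.02 rad, within the ±6 degree tolerance). The other things were left where they were, and the job is handed in at about 26 s; the hand-in call gave no verdict.

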